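# Set out the candle cups on the glass menorah

### The arm

A 7-joint arm with a two-finger parallel gripper is mounted at the origin on the work surface. World frame = base frame: x ahead of the robot, y to its left, z up, the work surface at z = 0. Lengths are in m, angles in rad, forces in N, time in s.
With the tool pointing down it reaches from about 0.35 to 0.9 m from the base axis. Payload 19.9 kg.
Tool frame: the origin (TCP) lies between the finger pads; the fingertips stand 19 mm ahead of it and the grasp point (between the pads) is the TCP; z points along the fingers, y is the line along which they close (so a half turn about z gives the same grasp; the last joint's range is limited). The gripper opens to 94 mm and grips with 3 to 60 N. Pads are 16 mm wide; open, the fingers measure 119 mm over their backs; the gripper's body (75 mm by 177 mm) begins 78 mm behind the grasp point.
Start: joints at [-1.216, 0.417, -0.01, 1.614, 0.005, 1.111, -0.053], TCP at [0.241, 0.577, 0.224] pointing down, gripper open.
Joint ranges: [-2.81, 2.81], [-0.39, 2.02], [-1.27, 1.25], [0.06, 2.57], [-1.19, 4.33], [0.19, 2], [-2.82, 2.82]. Speed limits (rad/s): [1.89, 1.89, 2.39, 2.39, 3.01, 3.01, 3.01].

### API

Orientations are given as a 3x3 rotation matrix whose columns are the frame's x, y, z axes.
In Python, from rig import robot gives the robot as it stands. Calls block until the motion is done:
- robot.move_ptp(position, orientation): joint-space move of the TCP to a pose.
- robot.move_linear(position, velocity=0.15, frame=None, threshold=None): straight line of the TCP; frame=None keeps the orientation; velocity is the mean speed in m/s. With threshold (N) it stops when the force on the tool has changed by that much, and returns True; else False.
- robot.goto_joints(angles): joint-space move.
- robot.gripper_to(opening): finger opening in m; the grip force is fixed at half the most; returns when the fingers have stopped.
- robot.pause(seconds).
- robot.ik(position, orientation): joint angles nearest the present ones, or None.
- robot.get_state(): the state.
- robot.grab_frame(name): name is "scene" or "top" or "wrist"; returns the picture (480x640x3 uint8, red, green, blue); there is no depth.
- robot.camera_info(name): a dict with "fx", "fy", "cx", "cy" (pixels), "dist" ([k1, k2, p1, p2, k3] as OpenCV has them; the pictures are not rectified), "rvec" (rotation vector, rad) and "tvec" (3), from world to camera coordinates, as OpenCV has them. Camera axes: x right, y down, z forward; pixel columns grow to the right and rows downward; lengths in m; the calibration is good to about 2 mm. A picture is of the moment at which its call begins: read the wrist's pose just before it. camera_info takes no time and is no camera call; for the wrist camera it gives the pose at the moment of the call.
A pose or a line that the arm cannot do raises robot.PlanningError and nothing moves.
- robot.sign_off(): hands the job in; it is judged then, once.
The state is a dict: "time": time; "qpos": joint angles; "joint_vel": joint speeds; "effort": joint torques, N m; "ee_pos": TCP position; "tool_rot": TCP orientation; "force": force on the tool from outside, world axes, zero at the start; "moment": the same for the moment, N m; "opening": finger opening in m; "grasp_force": force on a finger pad.
Only numpy, scipy, OpenCV 4.12 (cv2) and the standard library are available. Lean on these libraries where they do the work, as an engineer would, in place of code of your own. Each camera call takes 0.05 s, during which the arm holds its last target. There are 200 camera calls.

### The job

Set up the menorah for tonight: pull the steel tray out of the chest all the way to its stop, and set every candle cup it holds upright astride the glass bar, the tall cup on the raised step and the low ones along the lower part with at least a finger's width between neighbours. Then slide the tray fully home. Don't knock the glass with the gripper, and leave everything else on the ledge where it is.

Things in the scene. Friction and masses are not known exactly. Their poses are not given: they have to be found in the camera images.
- cup1: Low aluminium candle cup, 46 mm tall, 90 g; 3 to 5 of the five are present, in the tray. Foot 44 (own x) x 32 (own y) x 22 mm high, with a slot 20 mm wide, 16 mm high, open below, right through along own y; on it a square neck 22 x 22 mm, 24 mm tall, faces along x and y, candle socket in its top. Origin: centre of the foot's underside (slot mouth), z up; a half turn is the same.
- cup2: Low aluminium candle cup, 46 mm tall, 90 g; 3 to 5 of the five are present, in the tray. Foot 44 (own x) x 32 (own y) x 22 mm high, with a slot 20 mm wide, 16 mm high, open below, right through along own y; on it a square neck 22 x 22 mm, 24 mm tall, faces along x and y, candle socket in its top. Origin: centre of the foot's underside (slot mouth), z up; a half turn is the same.
- cup3: Low aluminium candle cup, 46 mm tall, 90 g; 3 to 5 of the five are present, in the tray. Foot 44 (own x) x 32 (own y) x 22 mm high, with a slot 20 mm wide, 16 mm high, open below, right through along own y; on it a square neck 22 x 22 mm, 24 mm tall, faces along x and y, candle socket in its top. Origin: centre of the foot's underside (slot mouth), z up; a half turn is the same.
- cup4: Low aluminium candle cup, 46 mm tall, 90 g; 3 to 5 of the five are present, in the tray. Foot 44 (own x) x 32 (own y) x 22 mm high, with a slot 20 mm wide, 16 mm high, open below, right through along own y; on it a square neck 22 x 22 mm, 24 mm tall, faces along x and y, candle socket in its top. Origin: centre of the foot's underside (slot mouth), z up; a half turn is the same.
- cup5: Low aluminium candle cup, 46 mm tall, 90 g; 3 to 5 of the five are present, in the tray. Foot 44 (own x) x 32 (own y) x 22 mm high, with a slot 20 mm wide, 16 mm high, open below, right through along own y; on it a square neck 22 x 22 mm, 24 mm tall, faces along x and y, candle socket in its top. Origin: centre of the foot's underside (slot mouth), z up; a half turn is the same.
- tallcup: The one tall candle cup, always present, in the tray at the start: same foot, slot and 22 mm square neck as the low cups, but the neck is 38 mm tall (60 mm in all). Origin and axes as for the low cups.
- menorah: Fixed glass menorah: upright glass bar 330 mm long (own y), 12 mm thick (own x), on two plate feet 90 x 32 x 10 mm at y = +-115 mm. Low top edge, 75 mm above the ledge: y -153 to +105 mm. At the -y end a nib rises 12 mm above it; at the +y end is the raised step. A seated cup straddles the bar, origin 16 mm below the edge it rests on. Origin: on the ledge under the bar's middle.
- menorah_step (a point): Middle of the top of the menorah's raised step: 95 mm above the ledge (20 mm over the low edge), 60 mm long (menorah y 105 to 165 mm), 12 mm thick.
- chest: Fixed low cedar chest, open at the front, 270 mm wide (own y), 190 mm deep (own x), top 105 mm above the ledge, overhanging front 3 mm, sides 6 mm. Its front looks along own -x; a steel tray slides out that way. Origin: on the ledge 50 mm in front of the middle of its front face. Coin box and a dreidel are on the rear of its top.
- tray (a joint): How far the steel tray is out of the chest (m): 0 fully home, 0.145 at its stop. About 2 N of friction plus 10 N per m/s; stays where it is left. The tray is 165 mm long, 225 mm wide, with a cross rib as high as the rims 137 mm behind the front plate, cups ahead of it; its floor is 25 mm above the ledge, the tops of its side and back rims 41 mm, of its front plate 47 mm.
- tray_handle (a point): Middle of the tray's handle: a straight round steel bar 10 mm thick and 100 mm long, parallel to the chest's y, 35 mm in front of the tray's front plate and 62 mm above the ledge, carried by an arm at each end; free above, in front, behind and below. Moves with the tray.
- saucer: White ceramic saucer, 116 mm across, 18 mm high, loose, in front of the menorah. Bystander. Origin: centre of underside.
- dreidel1: White plastic dreidel lying on a face, 30 mm square body, 64 mm long along own x, loose, in front of the menorah. Bystander. Origin: under the middle of its body.
- dreidel2: White plastic dreidel lying on a face, 30 mm square body, 64 mm long along own x, loose, on the rear of the chest's top beside the coin box. Bystander. Origin: under the middle of its body.
- coinbox: Aluminium coin box, 70 x 100 x 75 mm tall, standing loose on the rear of the chest's top. Bystander. Origin: centre of underside.
- matchbox: Matchbox 36 x 56 x 16 mm, loose, behind the menorah. Bystander. Origin: centre of underside.
- candlebox: Flat cardboard box of candles 120 x 160 x 35 mm, loose, behind the menorah. Bystander. Origin: centre of underside.

How it is judged:
On the way:
1. the tray is pulled out to its stop (value of joint tray above 0.139 m), for 0.2 s.
At the end, for the whole second after the job is handed in: Every cup sits astride the bar, at rest (height within 5 mm, centred within 8 mm, tilt under 0.12 rad): low cups on the lower part, centres at least 42 mm apart, the tall cup on the step within 20 mm of its middle; the tray is home within 6 mm (x of cup1 in the frame of menorah between -0.008 and 0.008 m and y of cup1 in the frame of menorah between -0.145 and 0.095 m and z of cup1 in the frame of menorah between 0.054 and 0.064 m and angle between each of cup1, cup2, cup3, cup4, cup5, tallcup's own z axis and vertical below 0.12 rad and angle between the y axis of each of cup1, cup2, cup3, cup4, cup5, tallcup and the y axis of menorah, either way round below 0.35 rad and linear speed of each of cup1, cup2, cup3, cup4, cup5, tallcup below 0.02 m/s and x of cup2 in the frame of menorah between -0.008 and 0.008 m and y of cup2 in the frame of menorah between -0.145 and 0.095 m and z of cup2 in the frame of menorah between 0.054 and 0.064 m and x of cup3 in the frame of menorah between -0.008 and 0.008 m and y of cup3 in the frame of menorah between -0.145 and 0.095 m and z of cup3 in the frame of menorah between 0.054 and 0.064 m and x of cup4 in the frame of menorah between -0.008 and 0.008 m and y of cup4 in the frame of menorah between -0.145 and 0.095 m and z of cup4 in the frame of menorah between 0.054 and 0.064 m and x of cup5 in the frame of menorah between -0.008 and 0.008 m and y of cup5 in the frame of menorah between -0.145 and 0.095 m and z of cup5 in the frame of menorah between 0.054 and 0.064 m and x of tallcup in the frame of menorah between -0.008 and 0.008 m and y of tallcup in the frame of menorah between 0.115 and 0.155 m and z of tallcup in the frame of menorah between 0.074 and 0.084 m and horizontal distance between each of cup2, cup3, cup4, cup5 and cup1 above 0.042 m and horizontal distance between each of cup3, cup4, cup5 and cup2 above 0.042 m and horizontal distance between each of cup4, cup5 and cup3 above 0.042 m and horizontal distance between cup5 and cup4 above 0.042 m and value of joint tray below 0.006 m); the robot touches nothing.
It fails at once if a bystander is shifted by more than 30 mm (distance of any of saucer, dreidel1, dreidel2, coinbox, matchbox, candlebox from where it was at the start of the episode above 0.03 m).
It fails at once if the robot strikes the glass menorah with more than 20 N (contact force between any of the fingers, the arm and menorah above 20 N).
Of cup1, cup2, cup3, cup4, cup5 only 3 to 5 are there at a start; the rules pass over those that are not, and their reading is None.
At some moment in a run one of cup1, cup2, cup3, cup4, cup5 may be knocked a few centimetres aside while the robot is not near it.
It also fails if it takes over 210 s, if anything falls off the work surface, if the arm or the gripper's body presses on something with over 40 N, if the wrist force passes 120 N, or if a joint passes its speed limit or range.

## Working session

There is one attempt and no reset: what is moved stays moved. The work goes in short steps, each a Python script; the robot and the scene stay as the last script left them, time stands still between calls to the robot, and variables do not carry over. Pictures are saved under pics/ and viewed, at most 14 in all, crops included, and the job is handed in when it is done.

```bash
mkdir -p pics; ls
python3 - <<'E'
from rig import robot
import cv2
for n in("scene","top"):
    cv2.imwrite(f"pics/{n}0.png",robot.grab_frame(n)[:,:,::-1]); print(n,robot.camera_info(n))
print(robot.camera_info("wrist")); print(robot.get_state())
E
```

```text
pics
scene {'fx': 456.9196850174154, 'fy': 456.9196850174154, 'cx': 319.42764746985705, 'cy': 232.320149325402, 'dist': array([-0.08621587,  0.        ,  0.        ,  0.        ,  0.        ]), 'rvec': array([ 2.32677182,  0.83437176, -0.28375002]), 'tvec': array([-0.47560875, -0.19199487,  1.32046766])}
top {'fx': 439.1241504139299, 'fy': 439.1241504139299, 'cx': 319.8421458845607, 'cy': 234.63443921550194, 'dist': array([0.02567181, 0.        , 0.        , 0.        , 0.        ]), 'rvec': array([ 2.17905106, -2.21902572,  0.11008423]), 'tvec': array([0.03136899, 0.5582016 , 0.90251536])}
{'fx': 383.02702837148547, 'fy': 383.02702837148547, 'cx': 318.04095935349056, 'cy': 238.15390527549937, 'dist': array([-0.06867418,  0.        ,  0.        ,  0.        ,  0.        ]), 'rvec': array([-2.43989526, -1.62276373, -0.19876098]), 'tvec': array([-0.62377395, -0.02562408,  0.39133258])}
{'time': 0.1, 'qpos': array([-1.21653698,  0.41792065, -0.01031701,  1.61410074,  0.00466683,
        1.11069051, -0.05302202]), 'joint_vel': array([ 0.00214572, -0.00126287, -0.00080707, -0.00091494,  0.00030158,
        0.00341615,  0.00126904]), 'effort': array([ 1.66533486e-03, -8.52574039e+01,  6.40838519e-01, -4.26700652e+01,
       -4.87805740e-02,  1.63495116e-02,  4.17191222e-05]), 'ee_pos': array([0.24081466, 0.57640458, 0.22388934]), 'tool_rot': array([[-9.22697925e-01,  3.85523537e-01, -3.75572424e-04],
       [ 3.85523717e-01,  9.22697353e-01, -1.02877386e-03],
       [-5.00768547e-05, -1.09403958e-03, -9.99999400e-01]]), 'force': array([ 1.04783957, -0.22254251,  0.01441225]), 'moment': array([ 0.01184502, -0.02081212, -0.03197071]), 'grasp_force': 0.0, 'opening': 0.0941579033993922}
```

View pics/scene0.png

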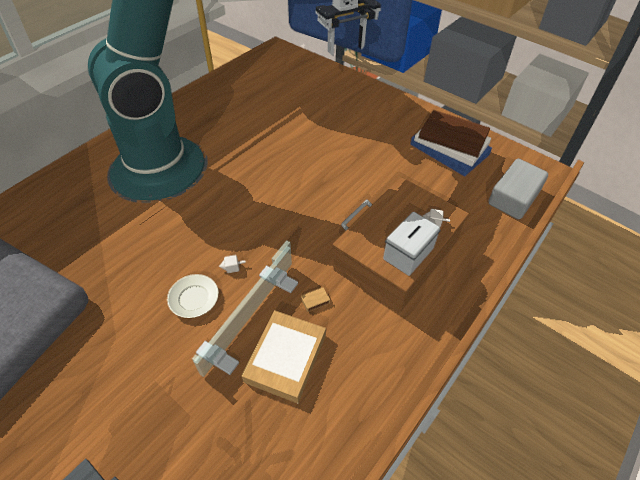

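View pics/top0.png

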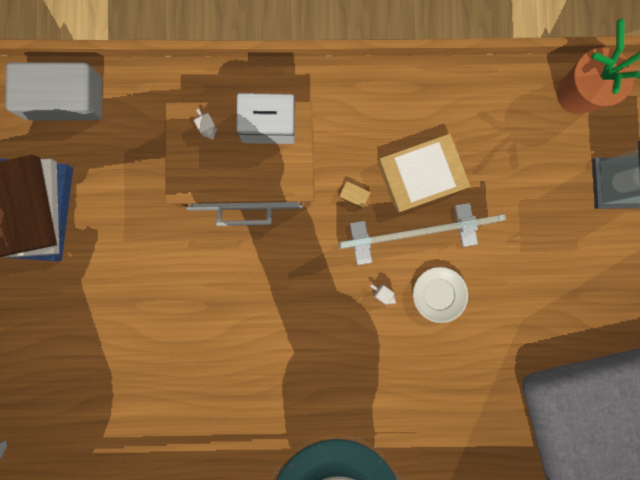

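```bash
cat > h.py <<'E'
from rig import robot
import cv2, numpy as np
def ray(info,uv):
    K=np.array([[info["fx"],0,info["cx"]],[0,info["fy"],info["cy"]],[0,0,1]])
    n=cv2.undistortPoints(np.array(uv,float).reshape(-1,1,2),K,info["dist"]).reshape(-1,2)
    R=cv2.Rodrigues(info["rvec"])[0]
    return -R.T@info["tvec"], np.c_[n,np.ones(len(n))]@R
def onplane(info,uv,z):
    c,d=ray(info,uv); return c+d*((z-c[2])/d[:,2])[:,None]
def tri(rays):
    A=np.zeros((3,3));b=np.zeros(3)
    for c,d in rays:
        d=d.ravel()/np.linalg.norm(d);P=np.eye(3)-np.outer(d,d);A+=P;b+=P@c
    return np.linalg.solve(A,b)
def project(info,X):
    K=np.array([[info["fx"],0,info["cx"]],[0,info["fy"],info["cy"]],[0,0,1]])
    return cv2.projectPoints(np.array(X,float).reshape(-1,3),info["rvec"],info["tvec"],K,info["dist"])[0].reshape(-1,2)
def down(a):
    "tool down, closing axis y at world angle a"
    y=np.array([np.cos(a),np.sin(a),0]);z=np.array([0,0,-1.]);return np.c_[np.cross(y,z),y,z]
E
python3 - <<'E'
from h import *
s=cv2.imread("pics/scene0.png");t=cv2.imread("pics/top0.png")
a=cv2.resize(s[225:385,180:330],None,fx=3.7,fy=3.7,interpolation=2)
b=cv2.resize(t[190:270,330:520],None,fx=4,fy=4,interpolation=2)
cv2.imwrite("pics/c1.png",a);cv2.imwrite("pics/c2.png",b)
T=robot.camera_info("top")
print(onplane(T,[[219,222],[271,222]],.062)); print(onplane(T,[[343,244],[504,217]],.08))
print(onplane(T,[[166,203],[313,203],[166,103],[310,103]],.105))
E
```

```text
[[0.58432167 0.22279769 0.062     ]
 [0.58266278 0.11968167 0.062     ]]
[[ 0.53520034 -0.02204998  0.08      ]
 [ 0.58315197 -0.34268265  0.08      ]]
[[0.6175002  0.31327335 0.105     ]
 [0.61349808 0.03569403 0.105     ]
 [0.81043882 0.31369969 0.105     ]
 [0.80890967 0.03795195 0.105     ]]
```

View pics/c1.png

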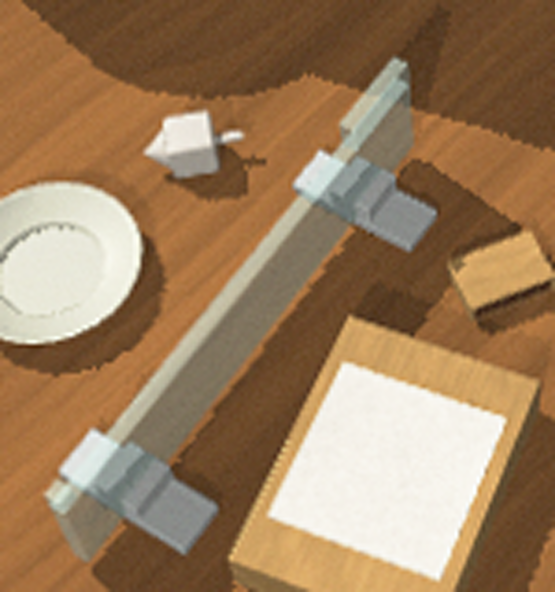

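View pics/c2.png

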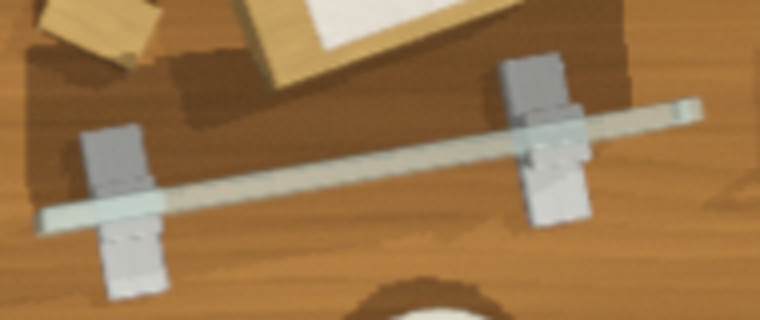

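Run:
```python
from h import *
p=np.array([.581,.171,.062]);R=min((down(a) for a in(-.014,np.pi-.014)),key=lambda r:abs(robot.ik(p+[0,0,.1],r)[6]))
robot.move_ptp(p+[0,0,.14],R); robot.gripper_to(.028)
im=robot.grab_frame("wrist");cv2.imwrite("pics/w1.png",im[:,:,::-1])
print(robot.move_linear(p+[0,0,.0],.08,threshold=12), robot.get_state()["ee_pos"],robot.get_state()["force"])
robot.gripper_to(0.0);s=robot.get_state();print(s["opening"],s["ee_pos"],s["force"])
q=s["ee_pos"]
if .007<s["opening"]<.014:
    print(robot.move_linear(q+[-.152,.0021,0],.06,threshold=15)); s=robot.get_state();print(s["ee_pos"]-q,s["force"],s["opening"],s["time"])
    robot.pause(.3)
```

```text
False [0.58120658 0.17106227 0.0623587 ] [ 0.21290977 -0.30670337  0.18918216]
0.009105979922570362 [0.5811289  0.17100378 0.06212655] [-0.69358663 -0.84844547  1.90831783]
True
[-1.25863809e-01 -2.77737416e-04 -6.69106060e-05] [-2.02694124 -2.09822382  7.11173866] 0.008885794159345164 7.35
```

Run:
```python
from h import *
q=robot.get_state()["ee_pos"]
x0=.5811
print(robot.move_linear([x0-.150,.1735,q[2]],.03,threshold=30)); s=robot.get_state();print(s["ee_pos"],s["ee_pos"][0]-x0,s["force"],s["opening"])
robot.pause(.3);s=robot.get_state();print(s["ee_pos"][0]-x0,s["force"])
cv2.imwrite("pics/t1.png",robot.grab_frame("top")[:,:,::-1])
```

```text
True
[0.43992772 0.17083371 0.06211163] -0.14117228327638087 [ 3.4641578  -1.76935868 -1.37079827] 0.00924663525239504
-0.14114310057187024 [-0.07685271 -0.23625361  2.44179457]
```

Run:
```python
from h import *
x0=.5811
q=robot.get_state()["ee_pos"]
print(robot.move_linear([x0-.148,q[1],q[2]],.02,threshold=50)); s=robot.get_state();print(s["ee_pos"][0]-x0,s["force"])
robot.pause(.4);s=robot.get_state();print(s["ee_pos"][0]-x0,s["force"])
q=s["ee_pos"]
robot.gripper_to(.03); robot.move_linear(q+[0,0,.12],.15)
R=s["tool_rot"]
print(robot.camera_info("wrist")["tvec"],R)
T=robot.camera_info("wrist");C=cv2.Rodrigues(T["rvec"])[0];print(-C.T@T["tvec"],robot.get_state()["ee_pos"],C[2])
robot.move_ptp([.44,.17,.36],R)
im=robot.grab_frame("wrist");cv2.imwrite("pics/w2.png",im[:,:,::-1]);np.save("w2.npy",robot.camera_info("wrist"),allow_pickle=True)
```

```text
True
-0.1411662622340406 [ 6.17508358  0.05536126 -5.3519693 ]
-0.14120554434126292 [ 4.36784496  0.6790544  -5.13682275]
[-0.43812124  0.15793038  0.38919418] [[ 0.01819536  0.99978649  0.00979264]
 [ 0.99982812 -0.0181595  -0.00373784]
 [-0.00355922  0.00985897 -0.99994506]]
[0.43964078 0.24031592 0.34253259] [0.43949753 0.1705895  0.18151227] [ 0.00440333 -0.24606042 -0.96924449]
```

View pics/w2.png

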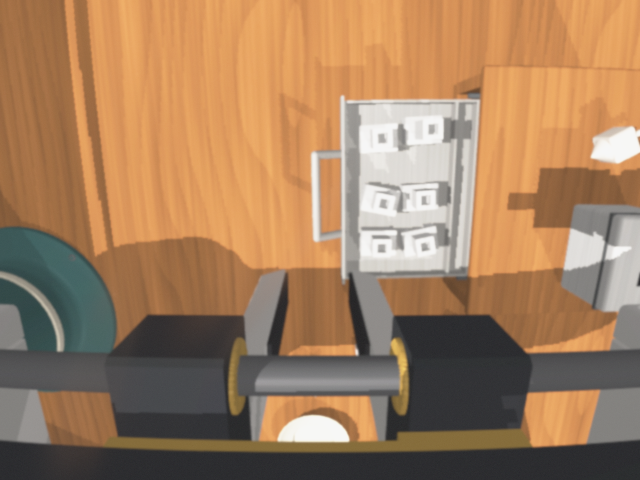

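Run:
```python
from h import *
R=down(-.014)
R=min((down(a) for a in(-.014,np.pi-.014)),key=lambda r:abs(r[1,0]-1))
robot.move_ptp([.53,.09,.19],R);robot.pause(.3)
np.save("w3.npy",robot.camera_info("wrist"),allow_pickle=True)
im=robot.grab_frame("wrist");cv2.imwrite("pics/w3.png",im[:,:,::-1])
b=im[0:320,130:530,::-1];cv2.imwrite("pics/w3c.png",cv2.resize(b,None,fx=1.8,fy=1.8,interpolation=2))
```

```text
(no output)
```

View pics/w3c.png

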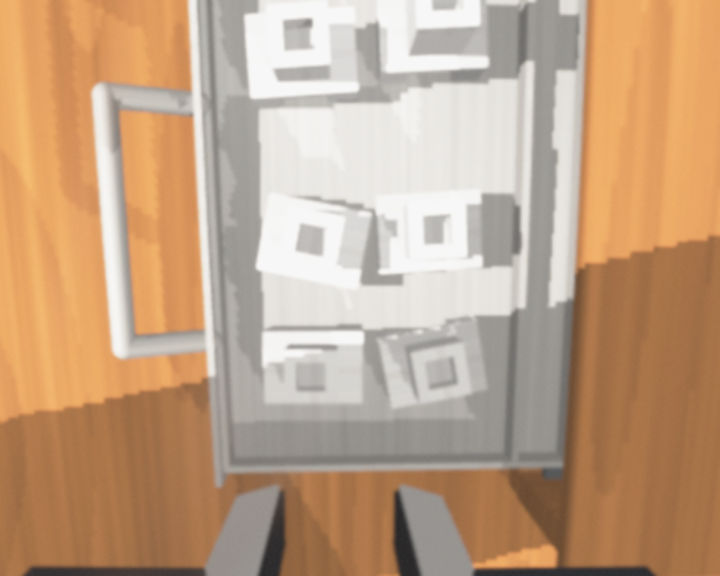

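```bash
cat > cups.py <<'E'
from h import *
I=np.load("w3.npy",allow_pickle=True).item()
f=lambda p:np.array(p,float)/1.8+[130,0]
P=dict(A=(299,34,.071,252,98,358,92),B=(439,3,.085,388,73,488,66),C=(310,239,.071,258,270,358,288),D=(438,231,.071,378,273,482,268),E=(311,376,.071,263,403,363,404),F=(441,372,.071,393,408,488,390))
cups={}
for k,v in P.items():
    c=onplane(I,f(v[:2]),v[2])[0]; e=onplane(I,[f(v[3:5]),f(v[5:])],.047 if k!='E' else .047);d=e[1]-e[0]
    cups[k]=(c[0],c[1],np.arctan2(d[1],d[0])); 
    if __name__=="__main__": print(k,np.round(cups[k],4),"foot len",np.linalg.norm(d))
E
python3 - <<'E'
import runpy; runpy.run_path("cups.py",run_name="__main__")
from h import *
I=np.load("w3.npy",allow_pickle=True).item();f=lambda p:np.array(p,float)/1.8+[130,0]
print("handle",onplane(I,[f((99,90)),f((122,350))],.062),"chest edge",onplane(I,[f((578,265))],.105), "side rim",onplane(I,[f((225,468)),f((560,466))],.041))
for i,(sx,px) in enumerate([(1,.478),(-1,.64)]):
    a=np.pi/2+.149
    R=[r for r in (down(a),down(a+np.pi)) if r[0,0]*sx>0][0]
    p=np.array([.559,-.182,.25])-sx*.08*np.array([np.cos(.149),np.sin(.149),0])
    if robot.ik(p,R) is None: print("no ik",sx); continue
    robot.move_ptp(p,R);robot.pause(.3)
    np.save(f"m{i}.npy",robot.camera_info("wrist"),allow_pickle=True)
    im=robot.grab_frame("wrist");cv2.imwrite(f"pics/m{i}.png",im[:,:,::-1])
    print(robot.get_state()["time"])
E
```

```text
A [0.518  0.2428 0.0366] foot len 0.043910695096517356
B [0.5686 0.2486 0.0627] foot len 0.0413560866123538
C [ 0.5205  0.1672 -0.1912] foot len 0.04404562820973369
D [0.5711 0.1697 0.0369] foot len 0.045227178894022974
E [ 0.5196  0.1124 -0.0252] foot len 0.04521798431997369
F [0.5733 0.1133 0.1776] foot len 0.04361699195358981
handle [[0.4378949  0.22697038 0.062     ]
 [0.43919528 0.12336209 0.062     ]] chest edge [[0.6161173  0.15655865 0.105     ]] side rim [[0.4766901  0.06401942 0.041     ]
 [0.63557844 0.06252874 0.041     ]]
14.275
17.0833
```

Run:
```python
import cv2,numpy as np,os
for i in(0,1):
    if os.path.exists(f"pics/m{i}.png"):
        cv2.imwrite(f"pics/m{i}c.png",cv2.resize(cv2.imread(f"pics/m{i}.png")[50:260,70:570],None,fx=1.6,fy=1.6,interpolation=2))
```

```text
(no output)
```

View pics/m0c.png

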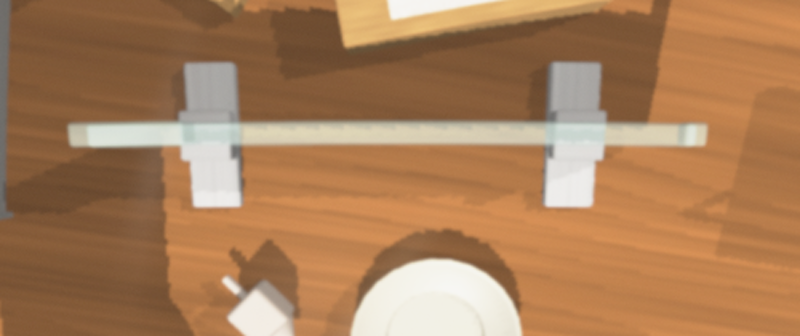

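View pics/m1c.png

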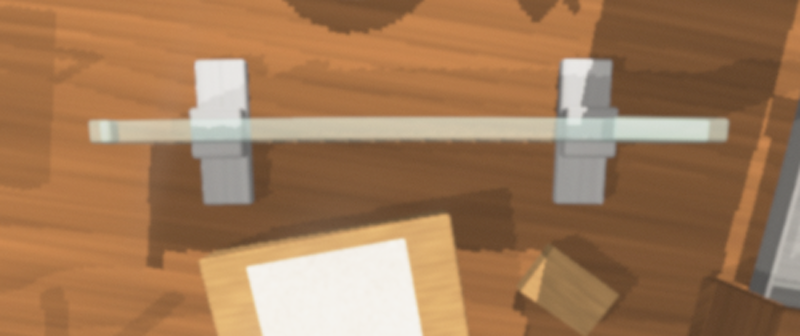

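Run:
```python
from h import *
I=np.load("m0.npy",allow_pickle=True).item();f=lambda p:np.array(p,float)/1.6+[70,50]
a=onplane(I,[f((68,134.7))],.095)[0];b=onplane(I,[f((707,134.3))],.087)[0]
print(a,b,np.linalg.norm((a-b)[:2]),(a+b)/2)
e=onplane(I,[f((350,124)),f((350,146.5)),f((480,123.5)),f((480,146))],.075);print(e)
T=robot.camera_info("top");a=onplane(T,[[339.5,245.5]],.095)[0];b=onplane(T,[[505.5,217]],.087)[0];print(a,b,np.linalg.norm((a-b)[:2]))
```

```text
[ 0.53340974 -0.01645192  0.095     ] [ 0.5826205  -0.34263179  0.087     ] 0.3298712015160673 [ 0.55801512 -0.17954185  0.091     ]
[[ 0.55889982 -0.15725149  0.075     ]
 [ 0.54732087 -0.15880685  0.075     ]
 [ 0.56948155 -0.22543135  0.075     ]
 [ 0.55797018 -0.22748534  0.075     ]]
[ 0.5317015  -0.01399757  0.095     ] [ 0.58237169 -0.34245108  0.087     ] 0.33233895167308936
```

```bash
cat > job.py <<'E'
from cups import *
g=lambda p:np.array(p,float)/1.6+[70,50]
ends=[]
for i,(s,n) in enumerate([((68,134.7),(707,134.3)),((728,129.3),(90,131))]):
    J=np.load(f"m{i}.npy",allow_pickle=True).item()
    ends.append([onplane(J,g(s),.095)[0][:2],onplane(J,g(n),.087)[0][:2]])
M=np.mean(ends,axis=0);O=M.mean(0);Y=(M[0]-M[1])/np.linalg.norm(M[0]-M[1]);TH=np.arctan2(-Y[0],Y[1])
H=.0445
def rot(a):
    q=robot.get_state()["tool_rot"]
    return max((down(a),down(a+np.pi)),key=lambda r:r[1,0]) # tool x toward +y, as in the tray views
def snap(): return robot.grab_frame("top")
def pick(x,y,a):
    R=rot(a);robot.gripper_to(.036)
    robot.move_ptp([x,y,.20],R)
    hit=robot.move_linear([x,y,.025+H],.10,threshold=10);s=robot.get_state()
    if hit: print("pick contact",s["ee_pos"],s["force"]);return False
    robot.gripper_to(0.);s=robot.get_state();print("opening",round(s["opening"],4),"force",s["force"].round(1),"t",s["time"])
    if not .019<s["opening"]<.026: return False
    robot.move_linear([x,y,.21],.15);s=robot.get_state();print("lifted",round(s["opening"],4));return s["opening"]>.019
def place(my,tall=False):
    p=O+Y*my;zb=.079 if tall else .059;R=rot(TH)
    robot.move_ptp([*p,.235],R)
    robot.move_linear([*p,zb+H+.024],.12)
    hit=robot.move_linear([*p,zb+H-.001],.03,threshold=8);s=robot.get_state()
    dz=s["ee_pos"][2]-H-zb;print("place hit",hit,"dz",dz.round(4),"xy err",(s["ee_pos"][:2]-p).round(4),"f",s["force"].round(1))
    if abs(dz)>.006: return False
    robot.gripper_to(.036);robot.move_linear([*p,.235],.15);return True
E
python3 - <<'E'
from job import *
print(ends,O,TH)
r=snap();cv2.imwrite("pics/ref0.png",r[:,:,::-1])
if pick(*cups["F"]): print(place(-.125))
r=snap();cv2.imwrite("pics/ref1.png",r[:,:,::-1])
E
```

```text
[[array([ 0.53340974, -0.01645192]), array([ 0.5826205 , -0.34263179])], [array([ 0.53338628, -0.01599222]), array([ 0.58261639, -0.34126152])]] [ 0.55800823 -0.17908436] 0.1499759109867063
opening 0.0218 force [-1.2 -0.8  4.2] t 21.0583
lifted 0.0219
place hit True dz 0.0003 xy err [-0.0002  0.0001] f [-1.2  1.3  8.1]
True
```

```bash
cat >> job.py <<'E'
def diff(prev,now,names):
    T=robot.camera_info("top");d=np.abs(prev.astype(int)-now).max(2)
    for k in names:
        u,v=project(T,[cups[k][0],cups[k][1],.06])[0].astype(int);print(k,(u,v),"changed px",(d[v-12:v+13,u-14:u+15]>40).sum())
E
python3 - <<'E'
from job import *
a=snap(); diff(cv2.imread("pics/ref0.png")[:,:,::-1],a,"ABCDEF")
if pick(*cups["D"]): print(place(-.075))
b=snap();cv2.imwrite("pics/ref2.png",b[:,:,::-1]);diff(a,b,"ABCDE")
E
```

```text
A (np.int64(209), np.int64(255)) changed px 0
B (np.int64(206), np.int64(230)) changed px 0
C (np.int64(247), np.int64(253)) changed px 0
D (np.int64(246), np.int64(228)) changed px 0
E (np.int64(275), np.int64(253)) changed px 0
F (np.int64(274), np.int64(226)) changed px 181
opening 0.022 force [-1.6 -0.1  5.7] t 30.8333
lifted 0.022
place hit True dz 0.0002 xy err [-0.0002  0.0001] f [-2.6  1.3  8.3]
True
A (np.int64(209), np.int64(255)) changed px 0
B (np.int64(206), np.int64(230)) changed px 0
C (np.int64(247), np.int64(253)) changed px 0
D (np.int64(246), np.int64(228)) changed px 134
E (np.int64(275), np.int64(253)) changed px 0
```

Works well; continue, stopping if a remaining cup has been moved.

```bash
sed -i 's/print(k,(u,v),"changed px",(d\[v-12:v+13,u-14:u+15\]>40).sum())/n=int((d[v-12:v+13,u-14:u+15]>40).sum());out.append(n);print(k,n)/; s/^    T=robot.camera_info("top");d=/    out=[];T=robot.camera_info("top");d=/' job.py; echo '    return max(out,default=0)' >> job.py
python3 - <<'E'
from job import *
a=snap()
seq=[("E",-.025,"ABC"),("C",.025,"AB"),("A",.075,"B"),("B",.135,"")]
for i,(k,y,rest) in enumerate(seq):
    if not(pick(*cups[k]) and place(y,k=="B")): print("STOP",k);break
    b=snap();cv2.imwrite(f"pics/ref{3+i}.png",b[:,:,::-1])
    if diff(a,b,rest)>15: print("MOVED");break
    a=b
E
```

```text
opening 0.0217 force [-1.7  0.1  4.5] t 40.2917
lifted 0.0215
place hit True dz 0.0003 xy err [-0.0002  0.0001] f [-2.7  1.4  9.4]
A 0
B 0
C 0
opening 0.0219 force [-1.8  0.7  5.2] t 49.375
lifted 0.0219
place hit True dz 0.0002 xy err [-0.0001  0.    ] f [-1.4  0.7  8.9]
A 0
B 0
opening 0.0216 force [-0.7 -0.1  5.4] t 58.5583
lifted 0.0217
place hit True dz 0.0002 xy err [-0.0001  0.    ] f [-1.6  1.2  9.6]
B 63
MOVED
```

Run:
```python
from job import *
R=rot(-.014)
robot.move_ptp([.53,.09,.19],R);robot.pause(.2)
np.save("w4.npy",robot.camera_info("wrist"),allow_pickle=True)
w=robot.grab_frame("wrist")[0:320,130:530,::-1];t=robot.grab_frame("top")[:,:,::-1]
cv2.imwrite("pics/w4.png",np.vstack([cv2.resize(w[:150],(560,210)),cv2.resize(cv2.imread("pics/ref5.png")[190:290,180:530],(560,160)[:2] if 0 else (735,210),interpolation=2)[:,:560],cv2.resize(cv2.imread("pics/ref5.png")[200:260,330:520],(560,177),interpolation=2)]))
```

```text
(no output)
```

View pics/w4.png

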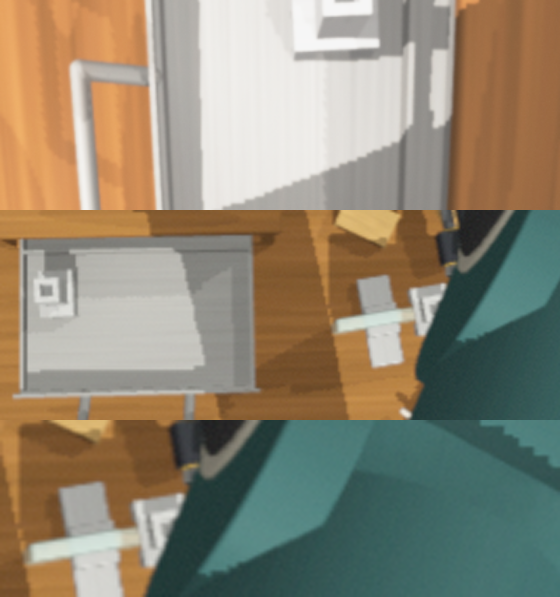

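Run:
```python
from job import *
x,y,a=cups["B"]
if pick(x+.0005,y,.045): print(place(.135,True))
# look at the bar, arm clear
a=np.pi/2+TH;R=max((down(a),down(a+np.pi)),key=lambda r:r[0,0])
p=np.array([*(O-.09*np.array([np.cos(TH),np.sin(TH)])),.30])
robot.move_ptp(p,R);robot.pause(.3)
np.save("v.npy",robot.camera_info("wrist"),allow_pickle=True)
im=robot.grab_frame("wrist")[:,:,::-1];cv2.imwrite("pics/v.png",im)
cv2.imwrite("pics/vc.png",cv2.resize(im[20:270,70:570],None,fx=1.6,fy=1.6,interpolation=2));print(robot.get_state()["time"])
```

```text
opening 0.0215 force [0.1 0.1 4.6] t 68.15
lifted 0.0216
place hit True dz 0.0002 xy err [-0.0002 -0.    ] f [-1.9 -0.3  8.2]
True
75.0417
```

View pics/vc.png

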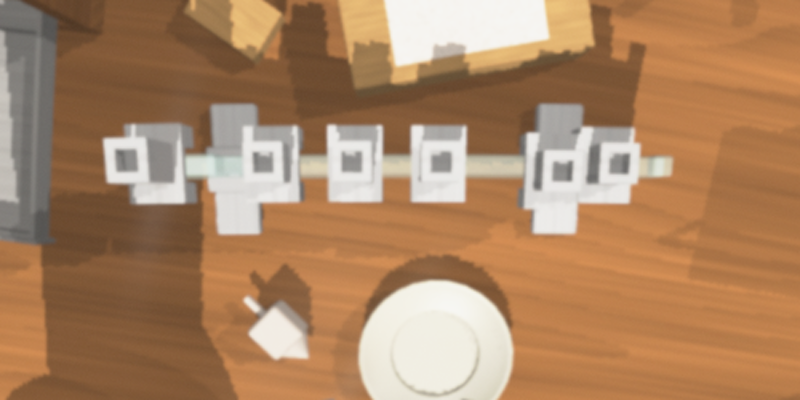

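Run:
```python
from job import *
J=np.load("v.npy",allow_pickle=True).item();X=np.array([Y[1],-Y[0]])
for u,v,z in [(125,160,.139),(266,161,.105),(351,160,.105),(441,161,.105),(562,171,.105),(619,162,.105)]:
    p=onplane(J,np.array([u,v])/1.6+[70,20],z)[0][:2]-O;print(np.round([p@X,p@Y],4))
im=cv2.imread("pics/v.png")[80:170,380:510];cv2.imwrite("pics/vd.png",cv2.resize(im,None,fx=5.5,fy=5.5,interpolation=2))
```

```text
[1.000e-04 1.387e-01]
[0.0005 0.0727]
[0.0007 0.0249]
[ 0.0002 -0.0255]
[-0.0049 -0.094 ]
[ 0.0005 -0.1263]
```

View pics/vd.png

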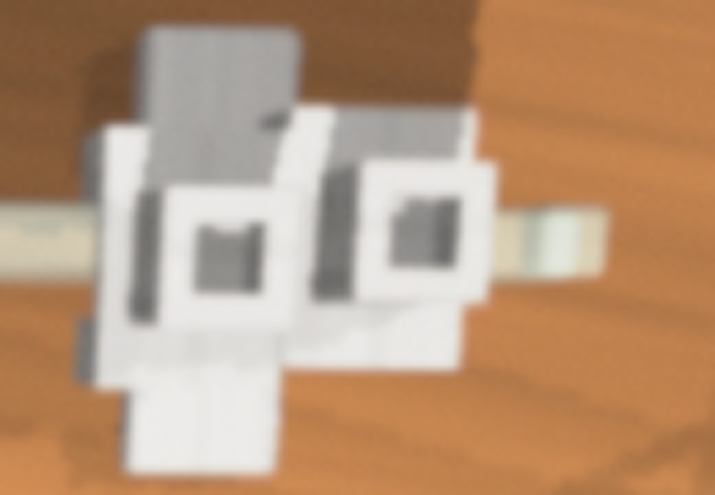

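Run:
```python
from job import *
X=np.array([Y[1],-Y[0]]);p=O+X*-.0043+Y*-.0935;R=rot(TH)
robot.gripper_to(.036);robot.move_ptp([*p,.20],R)
hit=robot.move_linear([*p,.059+H],.06,threshold=8);s=robot.get_state();print(hit,s["ee_pos"],s["force"])
if not hit:
    robot.gripper_to(0.);s=robot.get_state();print(s["opening"],s["ee_pos"],s["force"])
    if .019<s["opening"]<.026:
        robot.move_linear([*p,.16],.06);print(place(-.076))
        # then look again
        a=np.pi/2+TH;R=max((down(a),down(a+np.pi)),key=lambda r:r[0,0])
        robot.move_ptp(np.array([*(O-.09*np.array([np.cos(TH),np.sin(TH)])),.30]),R);robot.pause(.3)
        np.save("v.npy",robot.camera_info("wrist"),allow_pickle=True)
        im=robot.grab_frame("wrist")[:,:,::-1];cv2.imwrite("pics/v2.png",im)
        cv2.imwrite("pics/v2c.png",cv2.resize(im[20:270,70:570],None,fx=1.6,fy=1.6,interpolation=2));print(robot.get_state()["time"])
```

```text
False [ 0.56790259 -0.2722305   0.10380648] [-0.52658586 -0.32087617  0.53165415]
0.022349814009842064 [ 0.56789387 -0.27220666  0.10363068] [0.2237477  0.15155899 0.86745447]
place hit True dz 0.0 xy err [-0.0001  0.0001] f [-1.1  0.8  8.3]
True
85.5833
```

Run:
```python
from job import *
R=rot(-.014);p=np.array([.440,.173,.062])
robot.gripper_to(.030);robot.move_ptp(p+[0,0,.12],R)
print(robot.move_linear(p,.08,threshold=12));robot.gripper_to(0.);s=robot.get_state();print(s["opening"],s["ee_pos"])
q=s["ee_pos"]
if .007<s["opening"]<.014:
    print(robot.move_linear(q+[.13,-.0018,0],.05,threshold=30),robot.get_state()["ee_pos"])
    print(robot.move_linear([.592,q[1]-.002,q[2]],.02,threshold=25));robot.pause(.3);s=robot.get_state();print(s["ee_pos"],s["ee_pos"]-q,s["force"])
    robot.gripper_to(.026);s=robot.get_state();robot.move_linear(s["ee_pos"]+[-.0,0,.12],.12)
    robot.move_ptp([.40,.25,.30],R);robot.pause(.3)
    im=robot.grab_frame("top")[:,:,::-1];cv2.imwrite("pics/t9.png",im)
    v=cv2.imread("pics/v2c.png");cv2.imwrite("pics/fin.png",np.vstack([v[80:260],cv2.resize(im[90:260,160:520],(800,378),interpolation=2)]))
    print(robot.get_state()["time"])
```

```text
False
0.00902876540282216 [0.44003263 0.17307083 0.06209126]
False [0.57013246 0.17326722 0.06214072]
True
[0.5849844  0.17338768 0.06204746] [ 1.44951774e-01  3.16850065e-04 -4.37943515e-05] [-2.61686016  0.54958208  9.55283736]
96.3917
```

View pics/fin.png

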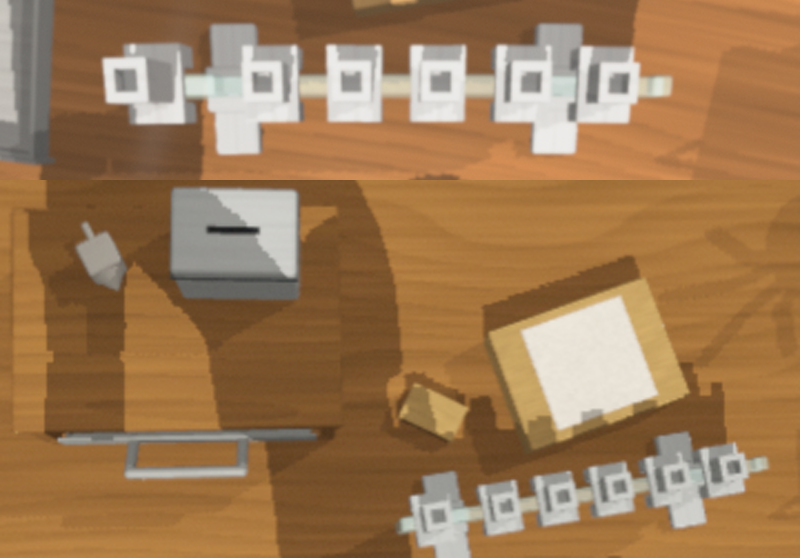

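```bash
python3 -c "
from rig import robot
print(robot.sign_off())"
```

```text
the job is handed in; nothing more can be done
None
```

The job is handed in: the last pictures show all six cups (five low, one tall) seated on the glass bar. The tray went to its stop and then fully home, and one low cup that had been knocked along the bar was put back in its place.

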